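Lock the tester's index collar with its ball-lock pin

TASK

Push the collar's lever slowly round towards the long engraved mark until the pin's nose drops into the hidden hole and arrests it. Then press the pin's button and push the pin down through the holes until its head sits on the guide tower, and let go so that the button springs back out and the balls lock. Do not force the collar or the pin, and leave the other things alone.

Things in the scene. Friction and masses are not known exactly. Their poses are not given: they have to be found in the camera images.
- head: Green index head of a tester, fixed. Origin on the bench under the axis of its upright steel barrel (radius 40 mm, 110 high); z up. Base 284 x 220 x 14 mm (x -160 to +124). A closed green housing stands at x 44 to 120, y -104 to +104, with wings beside the barrel (x -27 to 51, y -104 to -52; x 15 to 51, y 54 to 104), all 81 high, and a guide tower. White graduations on the base at -x of the barrel, the long one at collar = 0.65 rad.
- guide_top (a point): Centre of the guide tower's top (40 mm square, 100 mm above the bench; x 82, y 0 mm in the head's frame), on the axis of its upright bore. Hidden in the housing below: the collar's index plate, 8 mm thick, with one 14 mm hole, and a fixed lug with a 15 mm one. The plate is clamped anew each time: its hole comes under the pin at a collar value between 0.45 and 0.85; only feeling finds it.
- collar (a joint): Steel collar turning round the barrel: rad, growing counter-clockwise seen from above, stops at 0 and 0.95; starts at 0 to 0.2. Stays where left; needs about 1.5 N at the post. Turned slowly (about 20 mm/s at the post), the pin's nose drops about 8 mm into the plate's hole by its own weight and arrests the collar, which keeps about 0.04 rad of play.
- lever_post (a point): Point 95 mm above the bench on the axis of the upright round steel post (14 mm thick, from 58 to 116 mm above the bench) at the end of the collar's lever, 115 mm from the barrel's axis. In the head's frame it lies at the angle 2.64 rad + collar from +x. The lever arm below it is 14 mm wide, its top 61 mm above the bench.
- pin_head (a point): Centre of the underside of the dark round head (34 mm across, 14 thick) of the upright steel ball-lock pin (shank 12 mm thick, 82 long), captive, sliding in the guide tower. 138 mm above the bench while its nose rests on the plate, about 129.5 when the nose has dropped and the balls sit on the plate, 100 when the head is home on the tower.
- button_top (a point): Centre of the top of the pin's button (17 mm across), 24 mm above the underside of the head when out, 18 mm when pressed; moves with the button. z up.
- pin_button (a joint): Travel of the pin's spring button in m: 0 out, 0.006 fully in. It takes 2 N to start and about 4.5 N to press fully; only then are the two balls (11 mm above the tip, standing 3.5 mm out of the shank) drawn in. Pressing on carries the pin down; when let go, button and balls spring out.
Things that resemble listed ones, but are neither listed nor needed, are in the scene too. What is shaped like the part that bears pin_head but blue or purple is not meant.

How it is judged:
On the way, in this order (a step that is already met when the one before it is completed fails the run):
1. the collar is turned until the pin's nose has dropped into the plate's hole, button still out (z of pin_head in the frame of head between 0.122 and 0.1325 m and value of joint pin_button below 0.002 m), for 0.2 s.
2. the pin's button is pressed in while the pin goes down through the holes (value of joint pin_button above 0.004 m and z of pin_head in the frame of head below 0.12 m), for 0.02 s.
At the end, for the whole second after the job is handed in: The pin's head is home on the guide tower (within 2.5 mm), its button is fully out again (within 1.2 mm, so the balls are out), the collar is held between 0.40 and 0.90 rad, and all is at rest (z of pin_head in the frame of head below 0.1025 m and value of joint pin_button below 0.0012 m and value of joint collar between 0.4 and 0.9 rad and velocity of joint collar below 0.05 rad/s and linear speed of pin below 0.01 m/s); the robot touches nothing.
It fails at once if the collar or the pin is forced (more than 60 N) (contact force between any of the arm, the fingers and collar above 60 N or contact force between any of the arm, the fingers and pin above 60 N).
It fails at once if a bystander is disturbed (moved more than 30 mm) (distance of any of weight, screwdriver, spare_ring, penpot, oil_bottle, wrench, glove_box from where it was at the start of the episode above 0.03 m).
It also fails if it takes over 51 s, if anything falls off the work surface, if the arm or the gripper's body presses on something with over 40 N, if the wrist force passes 120 N, or if a joint passes its speed limit or range.

ROBOT

A 7-joint arm with a two-finger parallel gripper is mounted at the origin on the work surface. World frame = base frame: x ahead of the robot, y to its left, z up, the work surface at z = 0. Lengths are in m, angles in rad, forces in N, time in s.
With the tool pointing down it reaches from about 0.4 to 0.9 m from the base axis. Payload 5.5 kg.
Tool frame: the origin (TCP) lies midway between the tips of the shut fingers; the grasp point (between the pads) lies 19 mm behind it (manip.grip_depth is the distance from the TCP to the grasp point, in m); z points along the fingers, x is the direction in which the jaws open and shut, and the axes are right-handed (so a half turn about z gives the same grasp; the last joint's range is limited). The gripper opens to 92 mm and grips with 3 to 60 N. Pads are 19 mm wide; open, the fingers measure 130 mm over their backs; the gripper's body (75 mm by 190 mm) begins 47 mm behind the grasp point.
Start: joints at [-1.086, 0.501, -0.427, 1.55, 0.221, 1.138, -0.21], TCP at [0.143, 0.634, 0.227] pointing down, gripper open.
Joint ranges: [-2.88, 2.88], [-0.31, 2.03], [-1.54, 1.56], [0.2, 2.42], [-1.41, 4.55], [0.19, 2.02], [-2.57, 2.57]. Speed limits (rad/s): [2.57, 2.57, 3.14, 3.14, 3.14, 3.14, 3.14].

INTERFACE

Orientations are given as a unit quaternion [x, y, z, w].
In Python, from bench import manip, effector, viewer gives the robot as it stands. Calls block until the motion is done:
- manip.move_pose(position, orientation): joint-space move of the TCP to a pose.
- manip.servo_line(position, ori=None, vel=0.15): straight line of the TCP; ori=None keeps the orientation; vel is the mean speed in m/s.
- manip.movej(angles): joint-space move.
- effector.open_jaws() and effector.close(f_grip=None): open the fingers fully, or close them until they stop; f_grip is the grip in N (None keeps the last).
- manip.sleep(seconds).
- manip.solve_ik(position, orientation): joint angles nearest the present ones, or None.
- viewer.get_image(name): name is "side" or "top"; returns the picture (400x640x3 uint8, red, green, blue); there is no depth.
- viewer.get_calibration(name): a dict with "vfov" (degrees; the focal length in pixels is half the picture's height over the tangent of half this angle, whatever the lens; pixels are square), "cx", "cy" (the principal point, pixels), "eye" and "attitude" of the camera in the world. Camera axes: x right, y down, z forward; pixel columns grow to the right and rows downward; lengths in m; the calibration is good to about 2 mm. A picture is of the moment at which its call begins. get_calibration takes no time and is no camera call.
A pose or a line that the arm cannot do raises manip.PlanningError and nothing moves.
- manip.hand_in(): hands the job in, once; it reports no verdict.
Readings, each from a call of its own:
- manip.current_clock(): time.
- manip.current_q(): joint angles.
- manip.current_joint_velocities(): joint speeds.
- manip.current_tau(): joint torques, N m.
- manip.current_tool_pos(): TCP position.
- manip.current_tcp_rot(): TCP orientation.
- manip.current_force(): force on the tool from outside, world axes, zero at the start.
- manip.current_wrist_torque(): the same for the moment, N m.
- manip.current_finger_gap(): finger opening in m.
Only numpy, scipy, OpenCV 4.12 (cv2) and the standard library are available. Lean on these libraries where they do the work, as an engineer would, in place of code of your own. Each camera call takes 0.05 s, during which the arm holds its last target.

## Working session

There is one attempt and no reset: what is moved stays moved. The work goes in short steps, each a Python script; the robot and the scene stay as the last script left them, time stands still between calls to the robot, and variables do not carry over. Pictures are saved under pics/ and viewed, and the job is handed in when it is done.

```bash
ls; mkdir -p pics; python3 - <<'E'
from bench import manip, viewer
import cv2
for n in("side","top"):
    im=viewer.get_image(n); cv2.imwrite(f"pics/{n}0.png",im[:,:,::-1]); print(n,viewer.get_calibration(n))
print(manip.current_clock(),manip.current_tool_pos(),manip.current_tcp_rot(),manip.current_force())
E
```

```text
pics
side {'vfov': 42.969838869258346, 'cx': 318.6473237568367, 'cy': 204.2782363765267, 'eye': array([ 0.31902539, -0.4491778 ,  0.72981917]), 'attitude': array([ 0.88886533, -0.21963015,  0.0937925 , -0.39100383])}
top {'vfov': 50.54040169870158, 'cx': 322.1364400539405, 'cy': 194.38285211051073, 'eye': array([0.54930983, 0.1391977 , 0.83432964]), 'attitude': array([ 0.70918624, -0.70247952,  0.05243563, -0.02877349])}
0.1 [0.1429165  0.6334617  0.22580166] [ 7.81028483e-01  6.24494811e-01 -6.84128341e-04  5.20876446e-04] [ 0.38304186  0.21775297 -0.17831124]
```

View pics/side0.png

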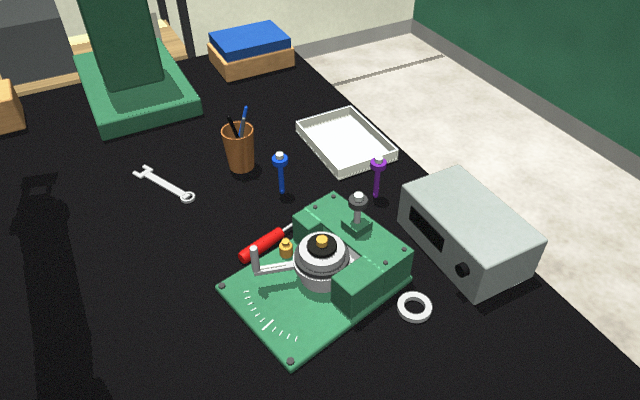

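View pics/top0.png

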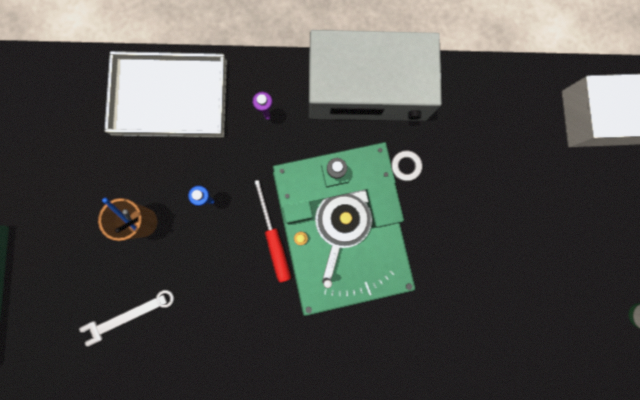

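The pin could be confused with: the blue one, side (280,158) / top (198,195); the purple one, side (378,162) / top (262,100); and the dark-headed one in the tower, side (358,200) / top (337,168). I choose the dark one, because it stands in the green tower. Next come close crops.

```bash
python3 - <<'E'
import cv2,numpy as np
s=cv2.imread("pics/side0.png")[180:380,205:425]; t=cv2.imread("pics/top0.png")[135:325,255:435]
cv2.imwrite("pics/crop_s.png",cv2.resize(s,None,fx=3,fy=3,interpolation=cv2.INTER_CUBIC)[:600])
cv2.imwrite("pics/crop_t.png",cv2.resize(t,None,fx=3,fy=3,interpolation=cv2.INTER_CUBIC))
E
```

```text
(no output)
```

View pics/crop_s.png

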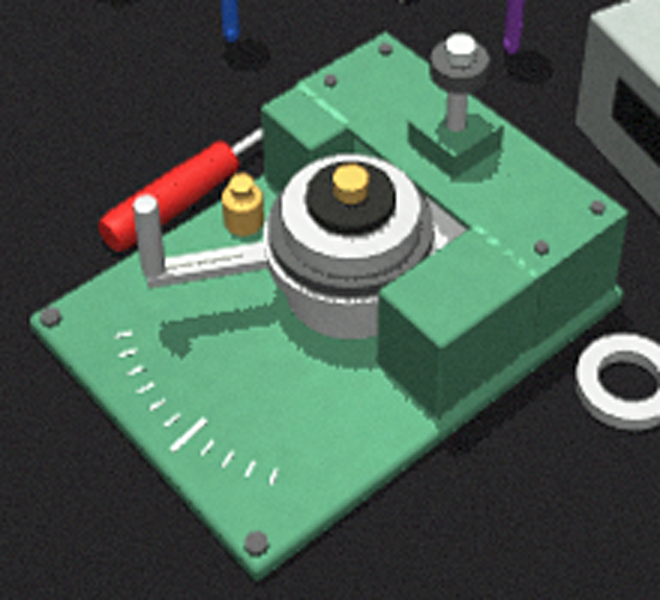

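View pics/crop_t.png

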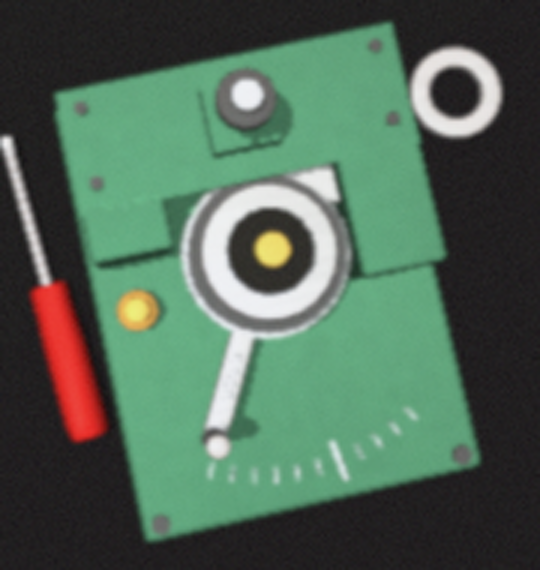

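```bash
cat > h.py <<'E'
import numpy as np, cv2
from scipy.spatial.transform import Rotation as R
from bench import manip, effector, viewer
C={n:viewer.get_calibration(n) for n in("side","top")}
def ray(n,u,v):
    c=C[n]; f=200/np.tan(np.radians(c['vfov'])/2)
    d=R.from_quat(c['attitude']).apply([(u-c['cx'])/f,(v-c['cy'])/f,1.]); return np.array(c['eye']),d/np.linalg.norm(d)
def plane(n,u,v,z):
    e,d=ray(n,u,v); return e+d*(z-e[2])/d[2]
def tri(ps,pt):
    a,d=ray("side",*ps); b,g=ray("top",*pt)
    s,t=np.linalg.lstsq(np.c_[d,-g],b-a,rcond=None)[0]
    p,q=a+s*d,b+t*g; return (p+q)/2,np.linalg.norm(p-q)
def proj(n,P):
    c=C[n]; f=200/np.tan(np.radians(c['vfov'])/2)
    x=R.from_quat(c['attitude']).inv().apply(np.array(P)-c['eye']); return x[...,0]/x[...,2]*f+c['cx'],x[...,1]/x[...,2]*f+c['cy']
E
python3 - <<'E'
from h import *
S=lambda x,y:((x+.5)/3-.5+205,(y+.5)/3-.5+180)
T=lambda x,y:((x+.5)/3-.5+255,(y+.5)/3-.5+135)
for nm,s,t,z in [("button",(460,46),(247,95),.162),("post",(147,204),(217,447),.116),("knob",(350,170),(273,249),None),("cornL",(32,320),(147,541),.014),("cornR",(258,578),(479,463),.014),("screwL",(51,317),(161,524),.014),("screwR",(256,544),(461,455),.014)]:
    p,e=tri(S(*s),T(*t)); print(nm,p.round(4),round(e,4), *( [plane("side",*S(*s),z).round(4),plane("top",*T(*t),z).round(4)] if z else []))
for nm,t in [("hsgL",(57,95)),("hsgR",(392,25))]: print(nm,plane("top",*T(*t),.081).round(4))
print("longmark",plane("top",*T(340,460),.014),plane("side",*S(188,434),.014))
E
```

```text
button [0.6741 0.0928 0.1581] 0.0012 [0.6723 0.089  0.162 ] [0.6729 0.0933 0.162 ]
post [0.4835 0.1055 0.1116] 0.0028 [0.4836 0.1009 0.116 ] [0.4826 0.1062 0.116 ]
knob [0.5939 0.0745 0.1131] 0.0016
cornL [0.4151 0.1447 0.0067] 0.0031 [0.4156 0.1379 0.014 ] [0.4148 0.1452 0.014 ]
cornR [ 0.4638 -0.0688  0.0043] 0.0022 [ 0.4629 -0.0743  0.014 ] [ 0.4638 -0.066   0.014 ]
screwL [0.4258 0.1362 0.0127] 0.0015 [0.4263 0.1348 0.014 ] [0.4253 0.1365 0.014 ]
screwR [ 0.4695 -0.0552  0.0125] 0.002 [ 0.4702 -0.0564  0.014 ] [ 0.4688 -0.0545  0.014 ]
hsgL [0.6862 0.2018 0.081 ]
hsgR [ 7.322e-01 -5.000e-04  8.100e-02]
longmark [0.46530722 0.02310922 0.014     ] [0.46562586 0.02194814 0.014     ]
```

Both views agree. The head origin is about (0.594, 0.0745) with yaw 0.224, and the barrel knob at (0.5939, 0.0745) confirms it. The post sits at radius 115 mm, which gives a collar value near 0.005. The guide axis is about (0.6735, 0.0925). The dark pin at crop (460,46) is the right one. Next I go to a point clockwise of the post.

```bash
cat >> h.py <<'E'
O=np.array([.594,.0745]); YAW=.224; RP=.115
def ang(c): return 2.64+c+YAW
def er(c): return np.array([np.cos(ang(c)),np.sin(ang(c))])
def et(c): return np.array([-np.sin(ang(c)),np.cos(ang(c))])
def post(c): return O+RP*er(c)
def quat(ydir,s=1):
    y=np.array([*(s*ydir),0]); z=np.array([0,0,-1.]); x=np.cross(y,z); return R.from_matrix(np.c_[x,y,z]).as_quat()
def tcp(c,off,z): return np.array([*(post(c)-off*et(c)),z])
E
python3 - <<'E'
from h import *
for s in(1,-1):
  for c in(0,.4,.9):
    print(s,c,[None if q is None else np.round(q,2) for q in [manip.solve_ik(tcp(c,.03,z),quat(et(c),s)) for z in(.08,.17)]])
G=O+.082*np.array([np.cos(YAW),np.sin(YAW)]);print(G)
E
```

```text
1 0 [array([-0.39,  0.43,  0.09,  2.03, -0.06,  0.69, -0.55]), array([-0.4 ,  0.29,  0.09,  1.97, -0.03,  0.89, -0.57])]
1 0.4 [array([-0.29,  0.39,  0.06,  2.09, -0.04,  0.67, -0.09]), array([-0.31,  0.25,  0.07,  2.03, -0.02,  0.87, -0.1 ])]
1 0.9 [array([-0.15,  0.39,  0.03,  2.09, -0.02,  0.66,  0.52]), array([-0.18,  0.25,  0.07,  2.03, -0.02,  0.87,  0.52])]
-1 0 [array([ 0.07,  0.47, -0.47,  2.01,  0.31,  0.73,  2.27]), array([ 0.04,  0.32, -0.42,  1.95,  0.16,  0.9 ,  2.4 ])]
-1 0.4 [array([-1.2 ,  0.93,  1.35,  2.11, -1.07,  1.1 , -2.3 ]), array([-1.26,  0.64,  1.36,  2.05, -0.73,  1.07, -2.56])]
-1 0.9 [array([-0.99,  0.7 ,  1.13,  2.11, -0.85,  0.89, -1.87]), array([-1.14,  0.64,  1.36,  2.05, -0.73,  1.07, -1.94])]
[0.67395137 0.09271478]
```

```bash
python3 - <<'E'
from h import *
effector.close(10); print(manip.current_clock())
manip.move_pose(tcp(0,.035,.19),quat(et(0)));print(manip.current_clock())
manip.servo_line(tcp(0,.035,.085),vel=.12);print(manip.current_clock(),manip.current_tool_pos(),tcp(0,.035,.085),manip.current_force(),manip.current_finger_gap())
E
```

```text
1.5333
3.7083
4.7333 [0.49362963 0.13989543 0.08560165] [0.49299388 0.13967487 0.085     ] [ 0.70805941 -0.17501548  0.40348696] 0.00048467470470578845
```

```bash
python3 - <<'E'
from h import *
f0=manip.current_force()
for off in (.027,.023,.020,.017,.014):
    manip.servo_line(tcp(0,off,.085),vel=.03)
    f=manip.current_force()-f0
    print(round(manip.current_clock(),2),off,"ft %.2f fr %.2f"%(f[:2]@et(0),f[:2]@er(0)))
    if f[:2]@et(0)<-1: break
im=viewer.get_image("side"); cv2.imwrite("pics/s1.png",cv2.resize(im[180:380,205:425,::-1],None,fx=2.5,fy=2.5))
E
```

```text
5.15 0.027 ft 0.43 fr 0.94
5.43 0.023 ft 0.77 fr 0.17
5.68 0.02 ft 0.58 fr 1.16
5.93 0.017 ft -0.89 fr 0.95
6.18 0.014 ft -1.00 fr 0.88
```

View pics/s1.png

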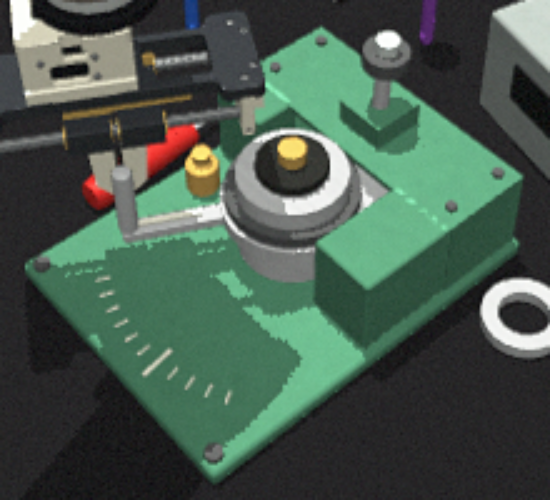

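The picture shows the fingertips touching the post at (122,180), on its clockwise side. Contact came at an offset of 16.5 mm, as expected. I'll push on slowly.

```bash
python3 - <<'E'
from h import *
off=.0165
def go(c,v):
    manip.servo_line(tcp(c,off,.085),quat(et(c)),vel=v)
    f=manip.current_force(); return f[:2]@et(c)
for c in (.1,.2,.3,.38):
    print(c,round(go(c,.035),2),round(manip.current_clock(),2))
c=.38; base=[]
while c<.93:
    c+=.015; f=go(c,.012); base.append(f)
    print("%.3f %.2f |"%(c,f),end=" ")
    if f<-5: break
print(manip.current_clock(),manip.current_tool_pos(),tcp(c,off,.085))
E
```

```text
0.1 0.19 6.64
0.2 -0.82 7.12
0.3 0.19 7.61
0.38 0.85 8.03
0.395 -1.34 | 0.410 -0.73 | 0.425 -1.36 | 0.440 -0.90 | 0.455 -1.05 | 0.470 -0.56 | 0.485 -2.21 | 0.500 -1.97 | 0.515 -2.94 | 0.530 -5.85 | 10.9417 [0.47827429 0.06289939 0.08499311] [0.47852325 0.06175757 0.085     ]
```

Arrested at about 0.50–0.52. I back off a little and look at the pin's height.

```bash
python3 - <<'E'
from h import *
manip.servo_line(tcp(.515,.022,.085),vel=.03)
print(manip.current_clock())
for n,(y,x,h,w) in {"side":(150,205,200,220),"top":(135,255,190,180)}.items():
    im=viewer.get_image(n); cv2.imwrite(f"pics/{n}2.png",im[:,:,::-1]); cv2.imwrite(f"pics/{n}2c.png",cv2.resize(im[y:y+h,x:x+w,::-1],None,fx=3,fy=3,interpolation=cv2.INTER_CUBIC))
G=np.array([.6738,.0926])
for z in (.162,.1535): print(z,proj("side",[*G,z]),proj("top",[*G,z]))
E
```

```text
11.3333
0.162 (np.float64(357.63827505482743), np.float64(193.4685749768052)) (np.float64(337.44113304915805), np.float64(165.76131616027897))
0.1535 (np.float64(357.40387580909834), np.float64(197.2198326414682)) (np.float64(337.07770538515894), np.float64(166.70643586293744))
```

View pics/side2c.png

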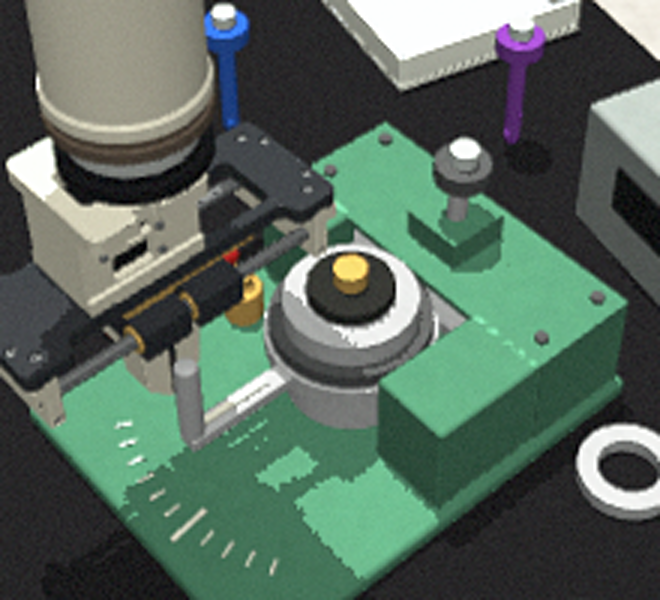

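View pics/top2c.png

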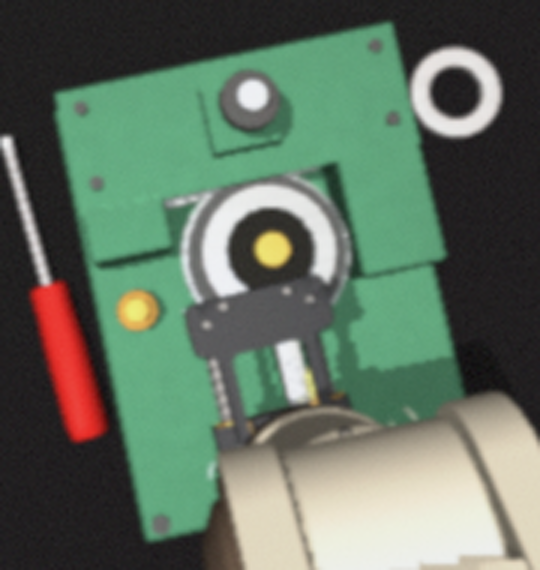

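```bash
python3 - <<'E'
from h import *
S=lambda x,y:((x+.5)/3-.5+205,(y+.5)/3-.5+150)
T=lambda x,y:((x+.5)/3-.5+255,(y+.5)/3-.5+135)
print(tri(S(464,152),T(253,96)))
p,e=tri(S(187,369),S(187,369)); P=plane("side",*S(187,369),.116); P[1]+=.003; print(P,(np.arctan2(*(P[:2]-O)[::-1])%6.283)-2.64-YAW)
for s in(1,-1):
  q=quat(np.array([np.cos(YAW),np.sin(YAW)]),s); print(manip.solve_ik([.674,.0915,.2],q))
  q=quat(np.array([-np.sin(YAW),np.cos(YAW)]),s); print(manip.solve_ik([.674,.0915,.2],q))
E
```

```text
(array([0.67520686, 0.08892523, 0.14858583]), np.float64(0.0008510829250135419))
[0.48194684 0.04519993 0.116     ] 0.5331646255883491
[ 0.07285689  0.57000862 -0.36241452  1.49366298  0.21448528  1.11718773
  1.46349246]
[-0.91100141  0.97845327  1.3513758   1.53130131 -0.96157962  1.41173011
 -2.41459727]
[-0.41411276  0.56248313  0.35042162  1.51377581 -0.20668817  1.10195162
 -1.3665745 ]
[-0.16928342  0.54304327 -0.00742916  1.50371132  0.00431895  1.09485407
  0.0463773 ]
```

The pin has dropped: the button top went from z 0.158 to 0.149 in the same measurement, and the button is still proud of the head. The top leans about 3 mm towards -y. Now I go above it and press gently under force watch.

```bash
python3 - <<'E'
from h import *
manip.servo_line(tcp(.5,.03,.085),vel=.06)
manip.servo_line(tcp(.5,.03,.2),vel=.15)
q=quat(np.array([-np.sin(YAW),np.cos(YAW)]),-1); X=[.6745,.0905]
manip.move_pose([*X,.2],q)
manip.servo_line([*X,.165],vel=.08); manip.sleep(.2)
f0=manip.current_force(); print(manip.current_clock(),f0,manip.current_tool_pos())
z=.165
while z>.1465:
    z-=.0015; manip.servo_line([*X,z],vel=.02); f=manip.current_force()-f0
    print("%.4f %.4f [%.1f %.1f %.1f]"%(z,manip.current_tool_pos()[2],*f))
    if abs(f[2])>9 or np.hypot(f[0],f[1])>8: break
print(manip.current_clock())
E
```

```text
14.2667 [1.34366965 0.56657077 0.78539595] [0.67496284 0.09057776 0.16562018]
0.1635 0.1635 [-0.6 0.3 -1.0]
0.1620 0.1619 [-1.9 -1.5 -1.7]
0.1605 0.1603 [-1.1 0.2 -2.0]
0.1590 0.1589 [-1.3 -0.6 -1.0]
0.1575 0.1574 [-1.5 -0.8 -1.4]
0.1560 0.1558 [-2.3 -0.2 -0.9]
0.1545 0.1544 [-1.9 -0.8 -1.3]
0.1530 0.1534 [-2.3 -1.2 1.5]
0.1515 0.1518 [-0.9 -0.1 2.9]
0.1500 0.1500 [-1.1 -0.1 2.1]
0.1485 0.1482 [-2.0 -0.9 2.5]
0.1470 0.1468 [-1.7 -0.4 1.5]
0.1455 0.1454 [-1.9 -0.4 2.8]
17.5167
```

```bash
python3 - <<'E'
from h import *
X=[.6745,.0905]; z=.1455; b=-1.3+.785
while z>.112:
    z-=.002 if z>.121 else .001
    manip.servo_line([*X,z],vel=.02); f=manip.current_force()
    print("%.4f %.4f [%.1f %.1f %.1f]"%(z,manip.current_tool_pos()[2],*f))
    if f[2]-b>12: break
print(manip.current_clock())
im=viewer.get_image("side"); cv2.imwrite("pics/s3.png",cv2.resize(im[130:330,205:425,::-1],None,fx=3,fy=3,interpolation=cv2.INTER_CUBIC))
E
```

```text
0.1435 0.1437 [-0.4 1.9 5.2]
0.1415 0.1413 [-0.3 1.2 2.5]
0.1395 0.1393 [-0.6 1.8 3.8]
0.1375 0.1375 [-0.9 2.8 4.8]
0.1355 0.1356 [-0.7 3.5 5.3]
0.1335 0.1336 [-1.3 3.3 5.2]
0.1315 0.1315 [-0.8 3.7 4.1]
0.1295 0.1295 [-1.8 3.4 4.5]
0.1275 0.1271 [-0.2 1.0 2.9]
0.1255 0.1251 [0.1 1.8 2.0]
0.1235 0.1234 [0.6 -0.3 2.6]
0.1215 0.1215 [-0.6 -0.6 3.6]
0.1195 0.1196 [-0.4 1.1 4.6]
0.1185 0.1189 [-0.5 0.6 5.6]
0.1175 0.1184 [-2.6 1.5 8.5]
0.1165 0.1183 [-2.7 0.6 12.3]
21.5167
```

View pics/s3.png

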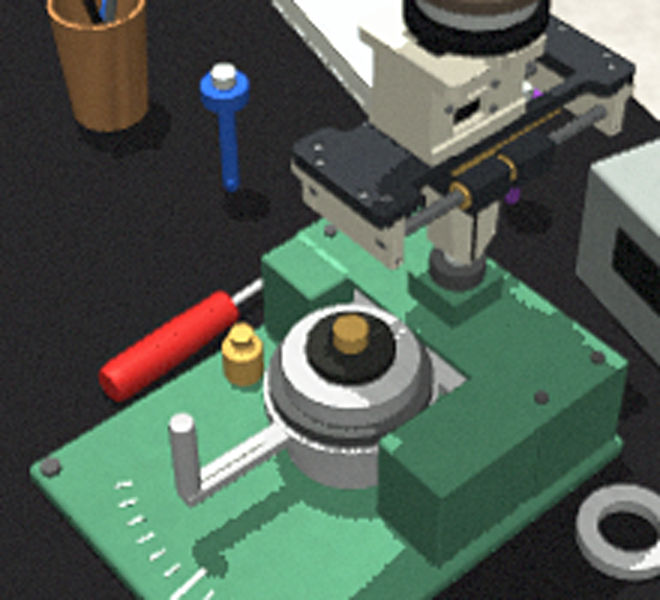

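The head is on the tower at about (458,275), and the hard stop came at TCP z 0.1183, which matches 0.100 + 0.018. I let go and look.

```bash
python3 - <<'E'
from h import *
X=[.6745,.0905]
manip.servo_line([*X,.135],vel=.04); manip.servo_line([*X,.2],vel=.12)
manip.servo_line([.5,.18,.26],vel=.2); manip.sleep(.3)
for n,(y,x,h,w) in {"side":(150,205,200,220),"top":(135,255,190,180)}.items():
    im=viewer.get_image(n); cv2.imwrite(f"pics/{n}4c.png",cv2.resize(im[y:y+h,x:x+w,::-1],None,fx=3,fy=3,interpolation=cv2.INTER_CUBIC))
print(manip.current_clock())
for z in (.118,.124): print(z,[(a-205)*3 if i==0 else (a-150)*3 for i,a in enumerate(proj("side",[.674,.0926,z]))],[(a-255)*3 if i==0 else (a-135)*3 for i,a in enumerate(proj("top",[.674,.0926,z]))])
E
```

```text
24.45
0.118 [np.float64(454.66855143715816), np.float64(186.97467154378973)] [np.float64(241.9545496214002), np.float64(105.9045127144168)]
0.124 [np.float64(455.13878155541835), np.float64(179.47043829688914)] [np.float64(242.6485240142989), np.float64(104.0969612332978)]
```

View pics/side4c.png

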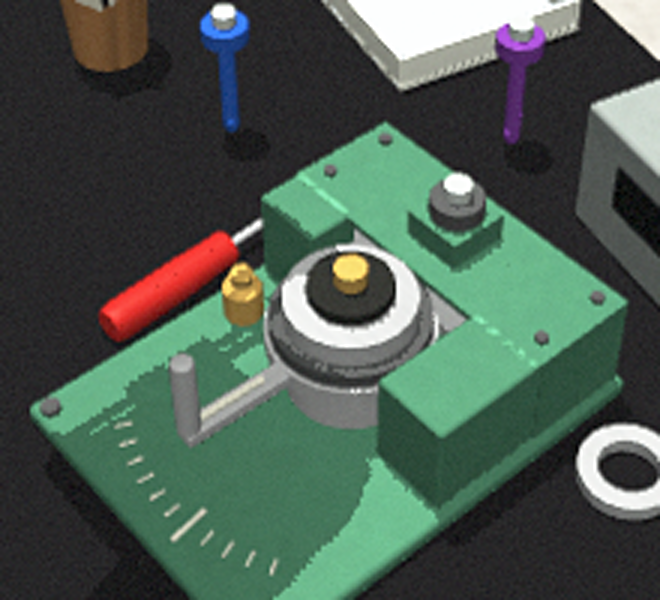

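View pics/top4c.png

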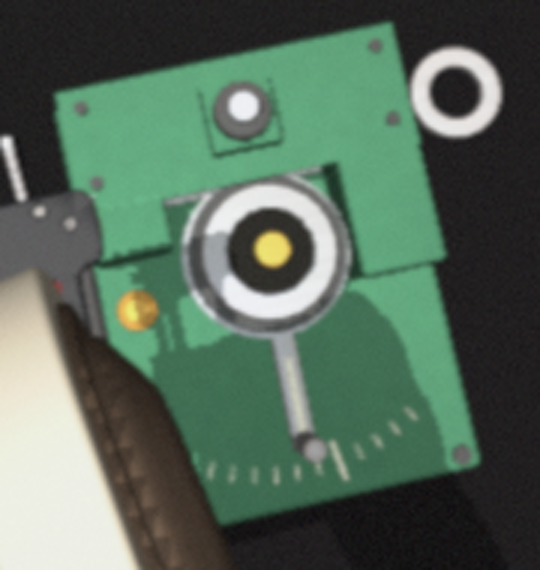

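```bash
python3 - <<'E'
from h import *
S=lambda x,y:((x+.5)/3-.5+205,(y+.5)/3-.5+150)
T=lambda x,y:((x+.5)/3-.5+255,(y+.5)/3-.5+135)
print(tri(S(459,185),T(243,105)))
p,e=tri(S(182,363),T(316,450));print(p,e,np.arctan2(*(p[:2]-O)[::-1])%6.2832-2.64-YAW)
manip.hand_in(); print(manip.current_clock())
E
```

```text
(array([0.6753701 , 0.09244704, 0.11974726]), np.float64(0.0012241461226358387))
[0.48150938 0.05025992 0.1124855 ] 0.001441757705695084 0.48984734231825366
the job is handed in; nothing more can be done
the job is handed in; nothing more can be done
```

The pin is home on the guide tower with its button out again, and I handed the job in at about 24.5 s of the 51 s allowed. The hand-in reports no verdict.

- **Collar:** I pushed the post round slowly with the shut fingers until the push force rose to about 6 N. The two views put the collar at about 0.49 rad at the end.
- **Pin drop:** The button top went down about 9 mm in the images while the button stayed proud, so the nose had dropped.
- **Pressing:** Contact with the button came at 0.1535 m, as expected. The pin went down with 3 to 6 N. It stopped firmly at 0.1183 m with about 12 N, which matches the head at 100 mm plus 18 mm for a pressed button.
- **After release:** Both pictures show the head on the tower, the button out, the arm clear, and no bystander in view shifted.

**Where measurements disagreed:** Heights from the two views read 4 to 5 mm low throughout. The button top measured 0.158 m at the start, where 0.162 was due. It measured 0.1197 m at the end, where 0.124 is expected with the button out. That matches a button fully out once the offset is allowed for, but I did not feel for the ball lock separately.

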